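# Raise the fume hood sash to its mark and reset the airflow monitor

## Task

Make the small fume hood ready for work: with the fingertips, gently push its counterbalanced sash up from beneath the blue lip, without pinching it, until the red pointer stands within the green band, and take the hand away. Only then press the yellow key of the airflow monitor beside the hood fully down and let it come up again. Grasp nothing, and leave the vials, glassware and other things where they stand.

Things in the scene. Friction and masses are not known exactly. Their poses are not given: they have to be found in the camera images.
- hood: Benchtop fume hood with clear sides, 200 mm deep (x), 280 mm wide (y), 394 mm high, fixed to the table. Origin: centre of its underside. Its own x points away from the opening (into the hood), y to its left, z up. The front leans back 25 degrees from vertical, starting at own x = -100 mm at the table; two 18 mm wide aluminium stiles carry the sash. Below the sash the front is open down to a 17 mm high sill.
- sash (a joint): Travel of the sash (clear pane in an aluminium frame, 242 mm wide, 157 mm long up the slope, about 0.4 kg) up its sloping front in m (0 = lowest, 0.145 = top stop). The sash is balanced and stays where it is left; it needs 1 to 5 N to move it up the slope. Direction of travel in the hood's own axes: (0.423, 0, 0.906).
- lip_edge (a point): Middle of the outer lower edge of the blue lip along the sash's foot; moves with the sash. Its own z points up the slope (the direction of travel), its own x square to the pane into the hood, y to the hood's left. The lip is 236 mm wide (own y), juts 26 mm from the 10 mm thick foot rail of the sash, and is 12 mm thick; it runs from this edge along own +x. With the sash lowest this edge is 113 mm above the table, and all below it is free.
- pointer (a point): Front of the red pointer on the left edge of the sash (seen from the robot); moves with the sash. Axes as lip_edge.
- band (a point): Centre of the green band, 16 mm high along the slope, clipped on the hood's left stile. It does not move during the work. Its own z points up the slope. The pointer is in the band when its distance from here along that z is under 8 mm.
- mark (a joint): Place of the green band on its stile in m: equals the sash travel at which the pointer stands at the band's centre.
- monitor: White airflow monitor, 100x75x45 mm, fixed on the table to the right of the hood. Origin: centre of its underside.
- reset_key_top (a point): Centre of the top face of the monitor's round yellow key, 28 mm across; it is pressed straight down.
- reset_key (a joint): How far the yellow key is pressed in m: 0 up, 0.006 fully down. Spring key, fully down takes 5 N.
- sample_vial_1: Bystander: blue-capped vial, 27 mm across, 60 mm tall, standing inside the hood; origin: centre of its underside.
- beaker_2: Bystander: small empty glass beaker, 54 mm across, 67 mm tall, standing inside the hood; origin: centre of its underside.
- sample_vial_3: Bystander: blue-capped vial, 27 mm across, 60 mm tall, left of the hood; origin: centre of its underside.
- amber_3: Bystander: brown bottle with black cap, 52 mm across, 109 mm tall, left of the hood; origin: centre of its underside.
- timer: Bystander: white bench timer 66x63x18 mm, lying near the table's front edge; origin: centre of its underside.
- petri_1: Bystander: lidded petri dish, 91 mm across, 15 mm tall, near the front edge on the right; origin: centre of its underside.
- marker: Bystander: marker pen 17x135x16 mm lying near the front edge; origin: centre of its underside.

How it is judged:
By the outcome, as a careful person would: the job done as asked, in the order asked, and still so for the second after the job is handed in, with the robot touching nothing.
It also fails if it takes over 45 s, if anything falls off the work surface, if the arm or the gripper's body presses on something with over 40 N, if the wrist force passes 120 N, or if a joint passes its speed limit or range.

## Robot

A 6-joint arm with a two-finger parallel gripper is mounted at the origin on a cart in front of the work surface, level with it; the furniture and walls round the work are solid. World frame = base frame: x ahead of the robot, y to its left, z up, the work surface at z = 0. Lengths are in m, angles in degrees, forces in N, time in s.
With the tool pointing down it reaches from about 0.35 to 0.875 m from the base axis. Payload 4.2 kg.
Tool frame: the origin (TCP) lies on the centre line of the jaws, within the pads' length; the fingertips stand tip_reach ahead of it and the grasp point (between the pads) is the TCP (tip_reach is the distance from the TCP to the fingertips, in m); z points along the fingers, y is the line along which they close (so a half turn about z gives the same grasp; the last joint's range is limited). The gripper opens to 87 mm and grips with 3 to 60 N. Pads are 19 mm wide; open, the fingers measure 117 mm over their backs; the gripper's body (75 mm by 190 mm) begins 51 mm behind the grasp point.
Start: joints at [-58.637, 22.042, 0.453, 0, -68.411, -14.817], TCP at [0.178, -0.599, 0.242] pointing down, gripper open.
Joint ranges: [-179.83, 179.83], [-69.29, 118.12], [-61.27, 80.66], [-181.25, 117.63], [-171.15, -9.14], [-177.46, 177.46]. Speed limits (degrees/s): [159.86, 159.86, 180, 180, 180, 180].

## Interface

Orientations are given as a 3x3 rotation matrix whose columns are the frame's x, y, z axes.
In Python, from station import sense, capture, finish_job, tip_reach gives the robot as it stands.
- The arm moves only by the tool arm_command, never from a script. Its argument "deltas" is a list of rows, each a list of 7 numbers: the turn, a rotation vector about the tool's x, y, z in rad, then the shift along the tool's x, y, z in cm, then the closure, from -1 (fully open) to 1 (shut), so that 0 is half open. In form: [[rx, ry, rz, dx, dy, dz, hand], ...]. A call has 1 to 8 rows; each row is the pose to reach, as a shift and turn from the pose commanded when the call began, along the tool's axes at that moment; what a row does not reach only later rows make up. A row lasts 1/12 s, in which the tool goes at most 41.7 mm and 7.16 degrees, less where a joint would pass 70% of its speed; a pose out of reach is approached as far as the arm can. A call with a gripper value outside its range is refused whole. The fingers move at their own pace and stop on an object; the grip force is fixed at half the most. Time passes only in rows, so rows that repeat a pose let the fingers close. It gives the time, the measured TCP pose, the force, the opening and the grip force at its end, in the units of the state.
- sense(): the state, without advancing time (a new reading comes with each control period).
- capture(name): name is "side" or "top" or "wrist"; returns a dict with "pixels" (400x640x3 uint8, blue, green, red), "fovy" (degrees; the focal length in pixels is half the picture's height over the tangent of half this angle, whatever the lens; pixels are square), "cx", "cy" (the principal point, pixels), "k1" (the pictures are not rectified: a ray, as slopes to the right and down, at radius r is drawn at 1 + k1 r^2 times it, then the intrinsics apply), "rvec" (rotation vector, rad) and "tvec" (3), from world to camera coordinates, as OpenCV has them. Camera axes: x right, y down, z forward; pixel columns grow to the right and rows downward; lengths in m; the calibration is good to about 2 mm. A picture is of the moment at which its call begins. There is no depth.
- finish_job(): hands the job in; it is judged then, once.
The state is a dict: "time_s": time; "joints": joint angles; "joint_velocities": joint speeds; "effort": joint torques, N m; "tcp_pos": TCP position; "ee_rot": TCP orientation; "wrist_force": force on the tool from outside, world axes, zero at the start; "moment": the same for the moment, N m; "gripper_width": opening from 0.0 (shut) to 1.0 (fully open); "gripper_force": force on a finger pad.
Only numpy, scipy, OpenCV 4.12 (cv2) and the standard library are available. Lean on these libraries where they do the work, as an engineer would, in place of code of your own. Each camera call takes 0.05 s, during which the arm holds its last target. There are 200 camera calls.

## Working session

There is one attempt and no reset: what is moved stays moved. The work goes in short steps, Python scripts to look and compute and a tool call to move; the robot and the scene stay as the last step left them, time stands still between calls to the robot, and variables do not carry over. Pictures are saved under pics/ and viewed, at most 10 in all, crops included, and the job is handed in when it is done.

Besides the shell and the picture viewer there is one more tool, called after ">>>" by a JSON object that holds its "name" and its "arguments", one argument or row to a line. arm_command: Moves the arm, as the interface text tells. Its arguments: {"type":"object","properties":{"deltas":{"type":"array"}},"required":["deltas"]}

```bash
mkdir -p pics; cat > h.py <<'E'
import numpy as np, cv2, pickle
from station import sense, capture, finish_job, tip_reach
def snap(n,f):
    c=capture(n); cv2.imwrite('pics/'+f+'.png',c['pixels']); pickle.dump(c,open(f+'.pkl','wb')); return c
def load(f): return pickle.load(open(f+'.pkl','rb'))
def K(c):
    f=200/np.tan(np.radians(c['fovy'])/2); return np.array([[f,0,c['cx']],[0,f,c['cy']],[0,0,1.]]),np.array([c['k1'],0,0,0.])
def ray(c,uv):
    k,d=K(c); p=cv2.undistortPoints(np.array([[uv]],float),k,d)[0,0]
    R=cv2.Rodrigues(np.array(c['rvec'],float))[0]; return -R.T@np.ravel(c['tvec']), R.T@np.array([*p,1])
def atz(c,uv,z):
    o,r=ray(c,uv); return o+r*(z-o[2])/r[2]
def tri(l):
    A=0;b=0
    for c,uv in l:
        o,r=ray(c,uv); r=r/np.linalg.norm(r); P=np.eye(3)-np.outer(r,r); A=A+P;b=b+P@o
    x=np.linalg.solve(A,b); return x,[proj(c,x)-np.array(uv) for c,uv in l]
def proj(c,X):
    k,d=K(c); return cv2.projectPoints(np.array([X],float),np.array(c['rvec'],float),np.array(c['tvec'],float),k,d)[0][0,0]
E
python3 - <<'E'
from h import *
print(sense(),tip_reach)
for n in ['side','top']:
    c=snap(n,n+'0'); print(n,ray(c,(320,200)),c['fovy'],c['k1'])
    cv2.imwrite(f'pics/{n}0b.png',cv2.resize(c['pixels'],(800,500)))
E
```

```text
{'time_s': 0.0, 'joints': array([-5.86371466e+01,  2.20881844e+01,  3.79497237e-01, -2.88194734e-02,
       -6.84134821e+01, -1.48178180e+01]), 'joint_velocities': array([ 0.01198973,  0.02798498,  0.02521633, -0.11528322,  0.08183031,
        0.09200804]), 'effort': array([ 9.14977009e-04, -3.90662849e+01,  1.87401831e+01,  4.21977773e+00,
        1.09707413e-02, -2.01717089e-04]), 'tcp_pos': array([ 0.17784355, -0.5985597 ,  0.24048525]), 'ee_rot': array([[-9.58648988e-01, -2.84590255e-01, -7.10344783e-04],
       [-2.84591126e-01,  9.58646770e-01,  2.06409585e-03],
       [ 9.35481686e-05,  2.18090122e-03, -9.99997617e-01]]), 'wrist_force': array([-0.26453006,  0.27499195,  0.31427267]), 'moment': array([-0.05970998,  0.01926458,  0.02081373]), 'gripper_force': 0.0, 'gripper_width': 1.0031234413157208} 0.019
side (array([-0.54369019,  0.26636899,  0.78565719]), array([ 0.8316395 , -0.22895804, -0.50600306])) 48.89669032914064 -0.07833634841335534
top (array([ 0.24663325, -0.06625681,  1.38511965]), array([ 2.12235991e-01, -8.36258060e-04, -9.77226757e-01])) 55.705491727313145 0.011185413684057309
```

View pics/side0b.png

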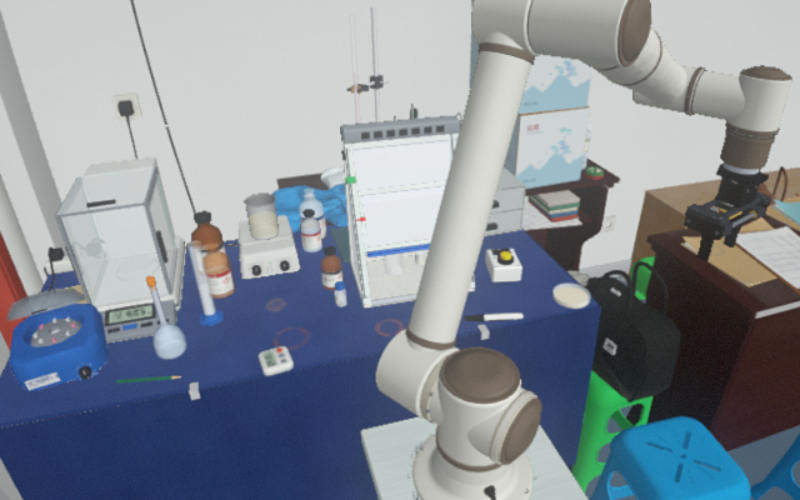

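View pics/top0b.png

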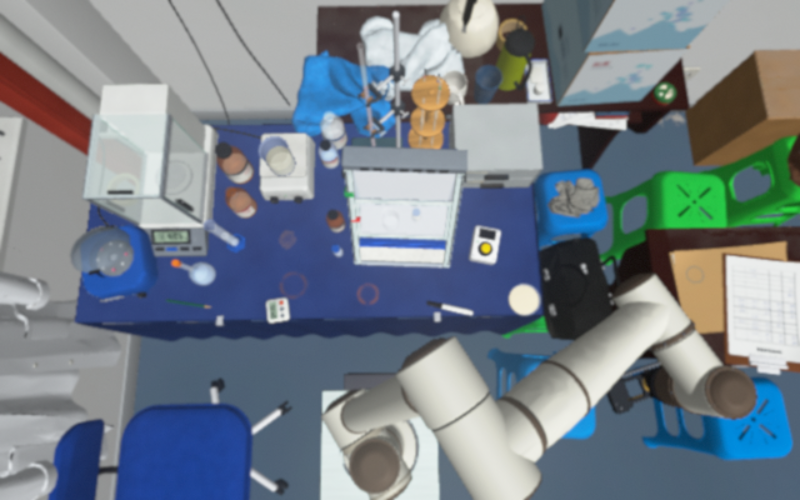

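The side view shows the pointer near (361,218) and the band near (350,180). In the top view they are near (355,219) and (349,193), and the key is near (486,248). These are positions in the 800-pixel-wide pictures. I'll enlarge both.

```bash
python3 - <<'E'
from h import *
s=load('side0')['pixels'][85:250,265:430]; t=load('top0')['pixels'][110:220,270:410]
cv2.imwrite('pics/c1.png',cv2.resize(s,None,fx=3.6,fy=3.6,interpolation=2))
cv2.imwrite('pics/c2.png',cv2.resize(t,None,fx=5,fy=5,interpolation=2))
E
```

```text
(no output)
```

View pics/c1.png

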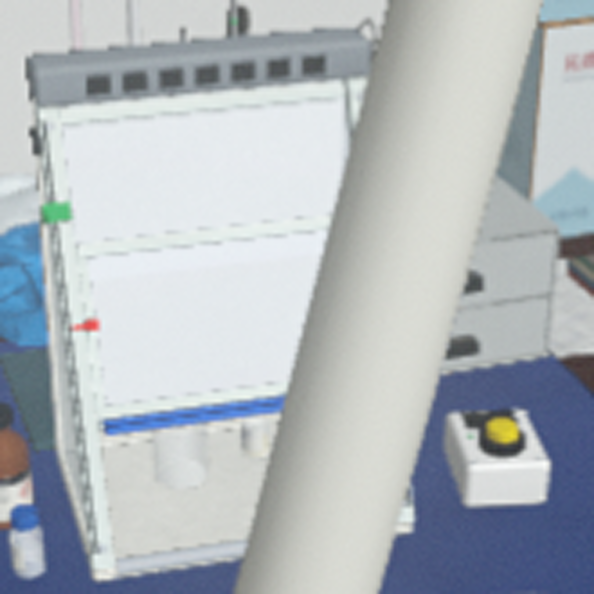

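View pics/c2.png

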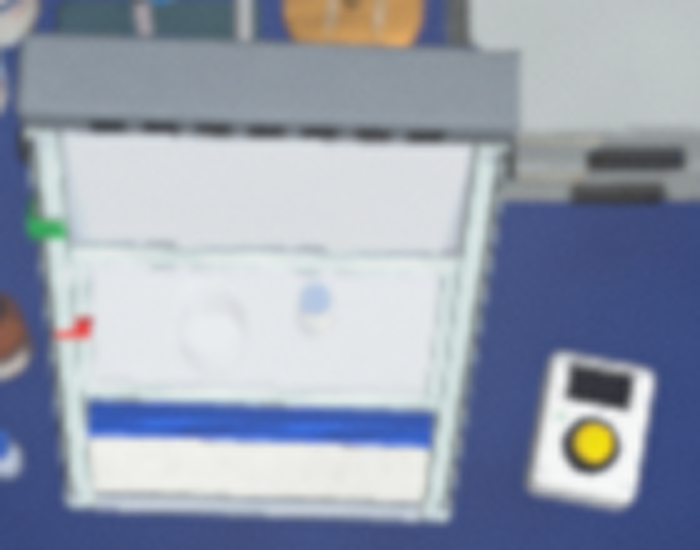

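```bash
python3 - <<'E'
from h import *
s=load('side0');t=load('top0')
S=lambda x,y:(s,((x+.5)/3.6-.5+265,(y+.5)/3.6-.5+85)); T=lambda x,y:(t,((x+.5)/5-.5+270,(y+.5)/5-.5+110))
r={}
for n,a,b in [('ptr',S(85,326),T(75,328)),('band',S(57,212),T(47,227)),('lipL',S(107,432),T(88,437)),('baseL',S(97,579),T(68,507)),('key',S(504,429),T(593,444))]:
    x,e=tri([a,b]); r[n]=x; print(n,x.round(4),np.round(e,1).tolist())
print('key at .05',atz(*T(593,444),.05),atz(*S(504,429),.05))
L=atz(*T(68,507),0);R=atz(*T(449,520),0); L2=atz(*S(97,579),0); print('base',L,R,L2,np.linalg.norm(L-R))
LR=atz(*T(433,446),r['lipL'][2]); print('lipR',LR,np.linalg.norm(LR-r['lipL']))
y=(L-R)/np.linalg.norm(L-R); x=np.array([y[1],-y[0],0]); 
d=.423*x+np.array([0,0,.906]); print('yaw',np.degrees(np.arctan2(x[1],x[0])),'dist',d@(r['band']-r['ptr']), (r['band']-r['ptr'])@x,(r['band']-r['ptr'])@y)
E
```

```text
ptr [0.5895 0.0478 0.1976] [[0.4, 0.1], [-0.3, -0.1]]
band [0.6293 0.0571 0.2833] [[0.4, 0.1], [-0.4, -0.1]]
lipL [0.5323 0.0458 0.1291] [[0.6, 0.1], [-0.5, -0.2]]
baseL [0.5066 0.0692 0.0062] [[-0.1, -0.0], [0.1, 0.0]]
key [ 0.5358 -0.3107  0.0632] [[0.2, 0.0], [-0.2, -0.1]]
key at .05 [ 0.53838204 -0.31373852  0.05      ] [ 0.55566458 -0.32052133  0.05      ]
base [0.50787381 0.07014669 0.        ] [ 0.49331616 -0.21293652  0.        ] [0.51475116 0.06727915 0.        ] 0.2834572798884601
lipR [ 0.52153367 -0.19037589  0.12907502] 0.23643437429517203
yaw -2.9438602961614215 dist 0.09420553062414154 0.03922397143947878 0.011297947884201182
```

```bash
cat >> h.py <<'E'
from scipy.spatial.transform import Rotation as Ro
def rot(yaw,el=0):
    y,e=np.radians([yaw,el]); z=np.array([np.cos(y)*np.cos(e),np.sin(y)*np.cos(e),np.sin(e)]); Y=np.array([-np.sin(y),np.cos(y),0]); return np.c_[np.cross(Y,z),Y,z]
def go(p,R):
    s=sense(); r=s['ee_rot']
    print(Ro.from_matrix(r.T@R).as_rotvec().round(3),(r.T@(np.array(p)-s['tcp_pos'])*100).round(2))
E
python3 - <<'E'
from h import *
go([.3,-.35,.33],rot(45))
go([.25,-.45,.33],rot(45))
E
```

```text
[-0.388 -1.535 -0.391] [-18.78  20.37  -8.9 ]
[-0.388 -1.535 -0.391] [-11.14  12.21  -8.92]
```

>>> {"name": "arm_command", "arguments": {
  "deltas": [
    [-0.19, -0.77, -0.19, -11, 12, -9, 1],
    [-0.19, -0.77, -0.19, -11, 12, -9, 1],
    [-0.19, -0.77, -0.19, -11, 12, -9, 1],
    [-0.19, -0.77, -0.19, -11, 12, -9, 1],
    [-0.19, -0.77, -0.19, -11, 12, -9, 1],
    [-0.19, -0.77, -0.19, -11, 12, -9, 1],
    [-0.19, -0.77, -0.19, -11, 12, -9, 1],
    [-0.19, -0.77, -0.19, -11, 12, -9, 1]
  ]
}}

```text
time_s: 0.77
tcp_pos: [0.248, -0.4534, 0.3294]
ee_rot: [[-0.646, -0.501, 0.576], [-0.29, 0.859, 0.422], [-0.706, 0.105, -0.7]]
wrist_force: [-0.4, 0.3, -0.5]
gripper_width: 0.478
gripper_force: 0.0
```

```bash
python3 - <<'E'
from h import *
s=sense();print(s['joints'].round(1),s['tcp_pos'].round(3),s['ee_rot'].round(2),s['wrist_force'].round(1))
go([.25,-.45,.33],rot(45))
go([.3,-.35,.33],rot(45))
E
```

```text
[-70.3  17.2   8.9 -43.5 -95.7   9.1] [ 0.248 -0.453  0.329] [[-0.65 -0.5   0.58]
 [-0.29  0.86  0.42]
 [-0.71  0.11 -0.7 ]] [-0.4  0.3 -0.5]
[-0.203 -0.763 -0.2  ] [-0.28  0.2   0.22]
[-0.203 -0.763 -0.2  ] [-6.41  6.28  7.31]
```

>>> {"name": "arm_command", "arguments": {
  "deltas": [
    [-0.2, -0.76, -0.2, -6.4, 6.3, 7.3, 1],
    [-0.2, -0.76, -0.2, -6.4, 6.3, 7.3, 1],
    [-0.2, -0.76, -0.2, -6.4, 6.3, 7.3, 1],
    [-0.2, -0.76, -0.2, -6.4, 6.3, 7.3, 1],
    [-0.2, -0.76, -0.2, -6.4, 6.3, 7.3, 1],
    [-0.2, -0.76, -0.2, -6.4, 6.3, 7.3, 1],
    [-0.2, -0.76, -0.2, -6.4, 6.3, 7.3, 1],
    [-0.2, -0.76, -0.2, -6.4, 6.3, 7.3, 1]
  ]
}}

```text
time_s: 1.43
tcp_pos: [0.3009, -0.3491, 0.3285]
ee_rot: [[-0.005, -0.708, 0.706], [0.0, 0.706, 0.708], [-1.0, 0.004, -0.003]]
wrist_force: [-0.5, -0.2, -0.0]
gripper_width: 0.011
gripper_force: 0.0
```

```bash
python3 - <<'E'
from h import *
s=sense();print(s['joints'].round(1),s['tcp_pos'].round(3),s['ee_rot'].round(2),s['wrist_force'].round(1))
c=snap('side','side1');cv2.imwrite('pics/side1b.png',cv2.resize(c['pixels'],(800,500)))
E
```

```text
[ -75.5   27.3   -0.6  -74.3 -116.7   31.5] [ 0.301 -0.349  0.329] [[-0.   -0.71  0.71]
 [ 0.    0.71  0.71]
 [-1.    0.   -0.  ]] [-0.5 -0.2 -0. ]
```

View pics/side1b.png

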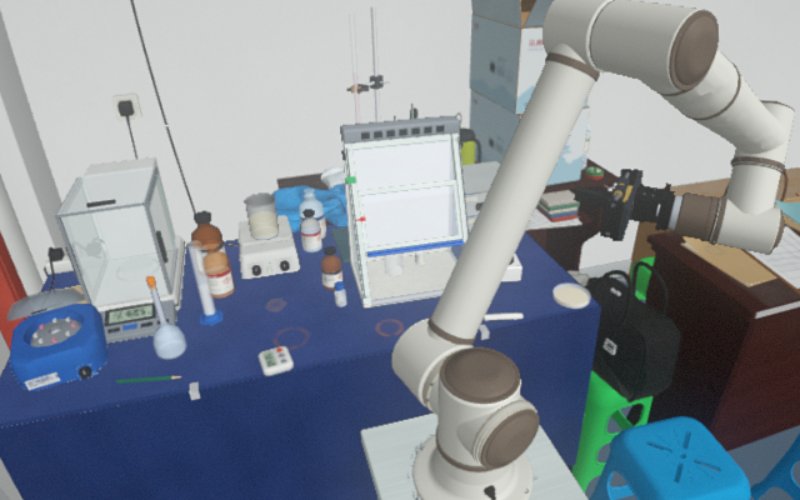

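The lip is now in full view, running from (371,258) to (462,246), and the hand is horizontal. I'll come in with a smaller yaw so the wide gripper body clears the right stile.

```bash
python3 - <<'E'
from h import *
go([.43,-.09,.2],rot(20))
E
```

```text
[ 0.438 -0.007  0.001] [12.79  9.13 27.56]
```

>>> {"name": "arm_command", "arguments": {
  "deltas": [
    [0.1, 0, 0, 3, 2, 6, 1],
    [0.2, 0, 0, 5, 4, 12, 1],
    [0.3, 0, 0, 7, 6, 17, 1],
    [0.44, 0, 0, 9, 8, 22, 1],
    [0.44, 0, 0, 11, 9, 26, 1],
    [0.44, 0, 0, 12.8, 9.1, 27.5, 1],
    [0.44, 0, 0, 12.8, 9.1, 27.5, 1],
    [0.44, 0, 0, 12.8, 9.1, 27.5, 1]
  ]
}}

```text
time_s: 2.15
tcp_pos: [0.4305, -0.088, 0.2012]
ee_rot: [[-0.003, -0.343, 0.939], [-0.012, 0.939, 0.343], [-1.0, -0.01, -0.007]]
wrist_force: [0.6, -0.5, 0.4]
gripper_width: 0.006
gripper_force: 0.0
```

```bash
python3 - <<'E'
from h import *
s=sense();print(s['joints'].round(1),s['tcp_pos'].round(3),s['ee_rot'].round(2),s['wrist_force'].round(1))
go([.43,-.09,.2],rot(20))
go([.44,-.08,.085],rot(20))
E
```

```text
[ -57.2   29.7  -44.6 -102.2  -86.2   75.2] [ 0.43  -0.088  0.201] [[-0.   -0.34  0.94]
 [-0.01  0.94  0.34]
 [-1.   -0.01 -0.01]] [ 0.6 -0.5  0.4]
[ 0.001 -0.007  0.01 ] [ 0.12 -0.17 -0.11]
[ 0.001 -0.007  0.01 ] [11.6   0.54  1.25]
```

>>> {"name": "arm_command", "arguments": {
  "deltas": [
    [0, 0, 0, 3, 0.5, 1, 1],
    [0, 0, 0, 6, 0.5, 1.2, 1],
    [0, 0, 0, 9, 0.5, 1.2, 1],
    [0, 0, 0, 11.5, 0.5, 1.2, 1],
    [0, 0, 0, 11.5, 0.5, 1.2, 1],
    [0, 0, 0, 11.5, 0.5, 1.2, 1]
  ]
}}

```text
time_s: 2.65
tcp_pos: [0.4398, -0.0829, 0.0852]
ee_rot: [[-0.003, -0.342, 0.94], [-0.006, 0.94, 0.342], [-1.0, -0.004, -0.005]]
wrist_force: [-0.4, 0.7, 0.8]
gripper_width: 0.009
gripper_force: 0.0
```

```bash
python3 - <<'E'
from h import *
s=sense();print(s['joints'].round(1),s['tcp_pos'].round(3),s['ee_rot'].round(2),s['wrist_force'].round(1))
c=snap('side','side2')
cv2.imwrite('pics/side2b.png',cv2.resize(c['pixels'][85:335,240:560],(800,625))[:600])
E
```

```text
[ -55.8   55.9  -43.6 -104.   -92.    99.5] [ 0.44  -0.083  0.085] [[-0.   -0.34  0.94]
 [-0.01  0.94  0.34]
 [-1.   -0.   -0.  ]] [-0.4  0.7  0.8]
```

View pics/side2b.png

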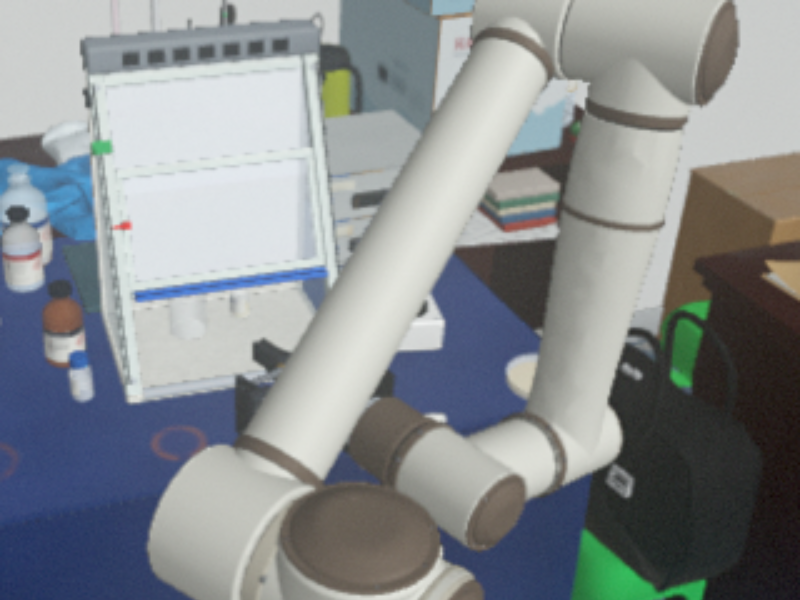

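The fingers are free in front of the opening at the right height, with the lip at about (135–325, 295–272). The pointer is at (122,226) and the band at (100,147). Next the tips go under the lip.

>>> {"name": "arm_command", "arguments": {
  "deltas": [
    [0, 0, 0, 0, -0.2, 2.5, 1],
    [0, 0, 0, 0, -0.4, 5, 1],
    [0, 0, 0, 0, -0.6, 7, 1],
    [0, 0, 0, 0, -0.7, 8.2, 1],
    [0, 0, 0, 0, -0.7, 8.2, 1]
  ]
}}

```text
time_s: 3.12
tcp_pos: [0.5207, -0.0613, 0.0904]
ee_rot: [[0.006, -0.342, 0.94], [-0.016, 0.939, 0.342], [-1.0, -0.017, 0.001]]
wrist_force: [0.0, -0.3, -0.6]
gripper_width: -0.001
gripper_force: 0.0
```

```bash
python3 - <<'E'
from h import *
s=sense();print(s['joints'].round(1),s['tcp_pos'].round(4),s['wrist_force'].round(1))
r=s['ee_rot'];a=np.radians(-2.9);d=np.array([.423*np.cos(a),.423*np.sin(a),.906])
print((r.T@d*100).round(2))
E
```

```text
[ -45.4   52.   -39.4 -114.6  -90.6   92.2] [ 0.5207 -0.0613  0.0904] [ 0.  -0.3 -0.6]
[-90.28 -18.02  39.02]
```

>>> {"name": "arm_command", "arguments": {
  "deltas": [
    [0, 0, 0, -0.27, -0.05, 0.12, 1],
    [0, 0, 0, -0.54, -0.1, 0.23, 1],
    [0, 0, 0, -0.82, -0.15, 0.35, 1],
    [0, 0, 0, -1.09, -0.2, 0.47, 1],
    [0, 0, 0, -1.36, -0.25, 0.59, 1],
    [0, 0, 0, -1.63, -0.3, 0.7, 1],
    [0, 0, 0, -1.81, -0.33, 0.78, 1],
    [0, 0, 0, -1.81, -0.33, 0.78, 1]
  ]
}}

```text
time_s: 3.78
tcp_pos: [0.5278, -0.0625, 0.1044]
ee_rot: [[-0.001, -0.34, 0.941], [-0.009, 0.941, 0.34], [-1.0, -0.008, -0.004]]
wrist_force: [0.3, -0.2, 0.9]
gripper_width: 0.005
gripper_force: 0.0
```

```bash
cat > m.py <<'E'
from h import *
import sys
def cen(m):
    n,l,st,ce=cv2.connectedComponentsWithStats(m.astype('uint8')); 
    return [(ce[i].round(1).tolist(),int(st[i,4])) for i in range(1,n) if st[i,4]>6]
s=sense();print(s['tcp_pos'].round(4),s['wrist_force'].round(1))
for n,(x0,x1,y0,y1) in dict(side=(270,300,120,185),top=(270,300,145,185)).items():
    c=snap(n,n+'L'); p=c['pixels'][y0:y1,x0:x1].astype(int); b,g,r=p[...,0],p[...,1],p[...,2]
    print(n,'red',cen((r>g+50)&(r>b+50)),'green',cen((g>r+40)&(g>b+25)),'off',x0,y0)
E
python3 m.py
```

```text
[ 0.5278 -0.0625  0.1044] [ 0.3 -0.2  0.9]
side red [([19.2, 55.1], 17)] green [([10.4, 23.3], 41)] off 270 120
top red [([14.8, 30.7], 21)] green [([8.9, 10.3], 29)] off 270 145
```

>>> {"name": "arm_command", "arguments": {
  "deltas": [
    [0, 0, 0, -0.27, -0.05, 0.12, 1],
    [0, 0, 0, -0.54, -0.1, 0.23, 1],
    [0, 0, 0, -0.82, -0.15, 0.35, 1],
    [0, 0, 0, -1.09, -0.2, 0.47, 1],
    [0, 0, 0, -1.36, -0.25, 0.59, 1],
    [0, 0, 0, -1.63, -0.3, 0.7, 1],
    [0, 0, 0, -1.81, -0.33, 0.78, 1],
    [0, 0, 0, -1.81, -0.33, 0.78, 1]
  ]
}}

```text
time_s: 4.55
tcp_pos: [0.5365, -0.0627, 0.1229]
ee_rot: [[-0.0, -0.34, 0.941], [-0.009, 0.94, 0.34], [-1.0, -0.009, -0.003]]
wrist_force: [-0.8, 0.4, -2.8]
gripper_width: 0.01
gripper_force: 0.7
```

```bash
python3 m.py; python3 - <<'E'
from h import *
cv2.imwrite('pics/topL1.png',cv2.resize(load('topL')['pixels'][120:240,260:420],None,fx=5,fy=5,interpolation=2))
E
```

```text
[ 0.5365 -0.0627  0.1229] [-0.8  0.4 -2.8]
side red [([18.2, 48.2], 15)] green [([10.4, 23.4], 44)] off 270 120
top red [([14.5, 26.6], 22)] green [([8.9, 10.3], 29)] off 270 145
```

View pics/topL1.png

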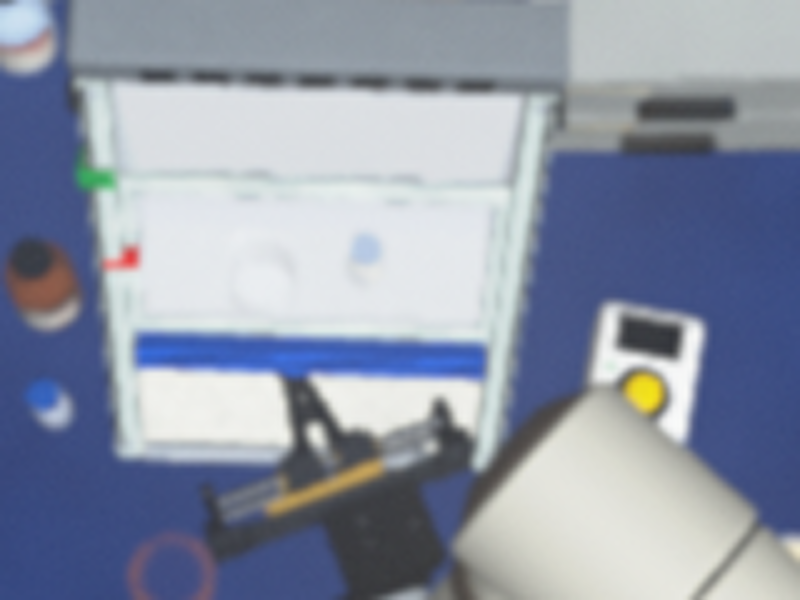

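The tips sit under the lip at (295,375), and the sash is moving with a force of about 3 N. The body stays clear of the right stile.

```bash
cat >> m.py <<'E'
def one(n,col):
    c=load(n+'L'); x0,x1,y0,y1=dict(side=(270,300,120,185),top=(270,300,145,185))[n]
    p=c['pixels'][y0:y1,x0:x1].astype(int); b,g,r=p[...,0],p[...,1],p[...,2]
    q=cen((r>g+50)&(r>b+50) if col=='r' else (g>r+40)&(g>b+25)); q=max(q,key=lambda t:t[1])[0]
    return c,(q[0]+x0,q[1]+y0)
P=[tri([one(n,k) for n in('side','top')])[0] for k in 'rg']
a=np.radians(-2.9);d=np.array([.423*np.cos(a),.423*np.sin(a),.906]); print(P,'remain',d@(P[1]-P[0]))
E
python3 m.py
```

```text
[ 0.5365 -0.0627  0.1227] [ 0.5  0.8 -1. ]
side red [([18.2, 48.2], 15)] green [([10.4, 23.4], 44)] off 270 120
top red [([14.5, 26.6], 22)] green [([8.9, 10.3], 29)] off 270 145
[array([0.59568447, 0.0458881 , 0.2173341 ]), array([0.62800761, 0.0573927 , 0.28421971])] remain 0.07400733378589343
```

>>> {"name": "arm_command", "arguments": {
  "deltas": [
    [0, 0, 0, -0.36, -0.07, 0.16, 1],
    [0, 0, 0, -0.72, -0.13, 0.31, 1],
    [0, 0, 0, -1.09, -0.2, 0.47, 1],
    [0, 0, 0, -1.45, -0.26, 0.62, 1],
    [0, 0, 0, -1.81, -0.33, 0.78, 1],
    [0, 0, 0, -2.17, -0.4, 0.94, 1],
    [0, 0, 0, -2.54, -0.46, 1.09, 1],
    [0, 0, 0, -2.9, -0.53, 1.25, 1]
  ]
}}

```text
time_s: 5.42
tcp_pos: [0.55, -0.0632, 0.1517]
ee_rot: [[-0.001, -0.34, 0.941], [-0.008, 0.941, 0.34], [-1.0, -0.008, -0.004]]
wrist_force: [-1.2, -1.0, -2.6]
gripper_width: 0.005
gripper_force: 1.4
```

```bash
python3 m.py
```

```text
[ 0.55   -0.0632  0.1517] [-1.2 -1.  -2.6]
side red [([16.9, 37.6], 15)] green [([10.4, 23.4], 44)] off 270 120
top red [([13.6, 19.7], 22)] green [([8.9, 10.3], 29)] off 270 145
[array([0.60980295, 0.04558526, 0.24524306]), array([0.62800761, 0.0573927 , 0.28421971])] remain 0.04275086775011113
```

>>> {"name": "arm_command", "arguments": {
  "deltas": [
    [0, 0, 0, -0.36, -0.07, 0.16, 1],
    [0, 0, 0, -0.72, -0.13, 0.31, 1],
    [0, 0, 0, -1.09, -0.2, 0.47, 1],
    [0, 0, 0, -1.45, -0.26, 0.62, 1],
    [0, 0, 0, -1.81, -0.33, 0.78, 1],
    [0, 0, 0, -2.17, -0.4, 0.94, 1],
    [0, 0, 0, -2.54, -0.46, 1.09, 1],
    [0, 0, 0, -2.9, -0.53, 1.25, 1]
  ]
}}

```text
time_s: 6.18
tcp_pos: [0.5636, -0.0637, 0.1806]
ee_rot: [[-0.001, -0.34, 0.941], [-0.008, 0.94, 0.34], [-1.0, -0.007, -0.004]]
wrist_force: [-2.1, -1.9, -2.7]
gripper_width: 0.003
gripper_force: 1.4
```

```bash
python3 m.py; python3 - <<'E'
from h import *
a=load('sideL')['pixels'][125:185,265:315];b=load('topL')['pixels'][135:195,260:310]
cv2.imwrite('pics/L2.png',cv2.resize(np.hstack([a,b]),None,fx=8,fy=8,interpolation=2))
E
```

```text
[ 0.5636 -0.0637  0.1806] [-2.1 -1.9 -2.7]
side red [([15.6, 26.8], 16)] green [([10.4, 23.3], 43)] off 270 120
top red [([13.5, 12.6], 22)] green [([8.5, 10.0], 24)] off 270 145
[array([0.62396107, 0.04394136, 0.27331007]), array([0.62869818, 0.05793114, 0.28444007])] remain 0.011785622798441543
```

View pics/L2.png

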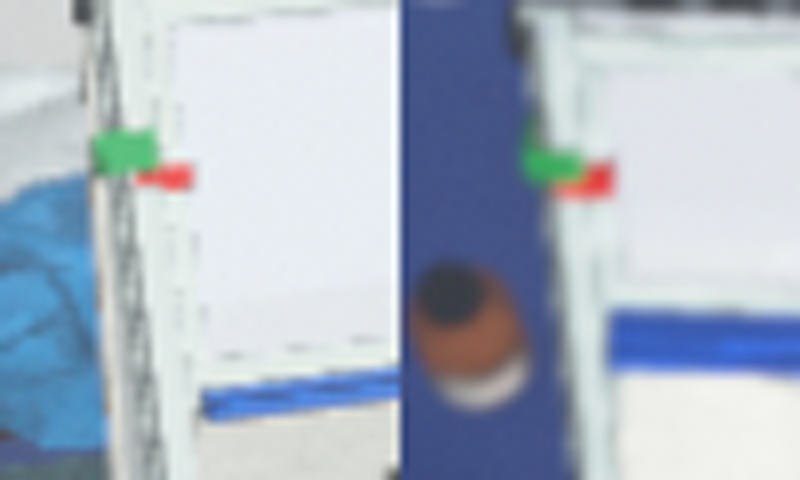

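The pointer at (170,177) stands about 12 mm below the band centre at (127,152).

>>> {"name": "arm_command", "arguments": {
  "deltas": [
    [0, 0, 0, -0.27, -0.05, 0.12, 1],
    [0, 0, 0, -0.54, -0.1, 0.23, 1],
    [0, 0, 0, -0.82, -0.15, 0.35, 1],
    [0, 0, 0, -1.04, -0.19, 0.45, 1],
    [0, 0, 0, -1.04, -0.19, 0.45, 1],
    [0, 0, 0, -1.04, -0.19, 0.45, 1]
  ]
}}

```text
time_s: 6.78
tcp_pos: [0.5685, -0.0638, 0.1912]
ee_rot: [[0.0, -0.34, 0.94], [-0.009, 0.94, 0.34], [-1.0, -0.008, -0.003]]
wrist_force: [-0.8, -0.3, -0.3]
gripper_width: 0.006
gripper_force: 0.5
```

```bash
python3 m.py; python3 - <<'E'
from h import *
a=load('sideL')['pixels'][125:185,265:315];b=load('topL')['pixels'][135:195,260:310]
cv2.imwrite('pics/L3.png',cv2.resize(np.hstack([a,b]),None,fx=8,fy=8,interpolation=2))
E
```

```text
[ 0.5685 -0.0638  0.1912] [-0.8 -0.3 -0.3]
side red [([15.6, 22.6], 18)] green [([9.6, 23.6], 33)] off 270 120
top red [([13.6, 9.9], 17)] green [([7.6, 9.8], 16)] off 270 145
[array([0.62878462, 0.042403  , 0.28442718]), array([0.62960028, 0.06049003, 0.28354228])] remain -0.000844207335187619
```

View pics/L3.png

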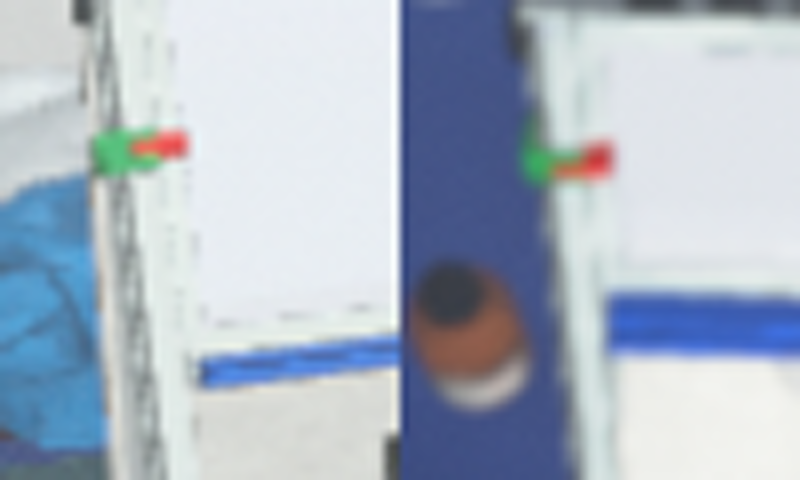

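The pointer is now centred in the band in both views: red at (160,147) over green at (127,152). I'll lower the hand off the lip and back away.

>>> {"name": "arm_command", "arguments": {
  "deltas": [
    [0, 0, 0, 0.8, 0.15, -0.35, 1],
    [0, 0, 0, 1.6, 0.3, -0.7, 1],
    [0, 0, 0, 2.7, 0.5, -1.2, 1],
    [0, 0, 0, 2.7, 0.5, -4, 1],
    [0, 0, 0, 2.7, 0.5, -7.5, 1],
    [0, 0, 0, 2.7, 0.5, -11, 1],
    [0, 0, 0, 2.7, 0.5, -14, 1],
    [0, 0, 0, 2.7, 0.5, -14, 1]
  ]
}}

```text
time_s: 7.55
tcp_pos: [0.4324, -0.1084, 0.1642]
ee_rot: [[-0.002, -0.337, 0.941], [-0.006, 0.941, 0.337], [-1.0, -0.005, -0.004]]
wrist_force: [0.2, -0.7, 0.4]
gripper_width: 0.001
gripper_force: 0.0
```

```bash
python3 m.py; python3 - <<'E'
from h import *
print(sense()['joints'].round(1))
go([.30,-.349,.329],rot(45))
go([.36,-.25,.30],rot(30))
E
```

```text
[ 0.4324 -0.1084  0.1642] [ 0.2 -0.7  0.4]
side red [([15.6, 22.6], 18)] green [([9.6, 23.6], 33)] off 270 120
top red [([13.6, 9.9], 17)] green [([7.6, 9.8], 16)] off 270 145
[array([0.62878462, 0.042403  , 0.28442718]), array([0.62960028, 0.06049003, 0.28354228])] remain -0.000844207335187619
[ -58.4   37.8  -42.8 -101.8  -87.9   81.2]
[-0.442 -0.005  0.007] [-16.27 -18.24 -20.88]
[-0.18  -0.004  0.007] [-13.45 -10.91 -11.89]
```

Sash stays put. Back to the earlier pose, retracing my path.

>>> {"name": "arm_command", "arguments": {
  "deltas": [
    [0, 0, 0, -3, -2, -3, 1],
    [-0.1, 0, 0, -6, -5, -6, 1],
    [-0.2, 0, 0, -9, -8, -9, 1],
    [-0.3, 0, 0, -12, -11, -12, 1],
    [-0.44, 0, 0, -15, -14, -15, 1],
    [-0.44, 0, 0, -16.2, -17, -19, 1],
    [-0.44, 0, 0, -16.2, -18, -21, 1],
    [-0.44, 0, 0, -16.2, -18, -21, 1]
  ]
}}

```text
time_s: 8.32
tcp_pos: [0.2991, -0.3472, 0.3301]
ee_rot: [[0.001, -0.711, 0.704], [-0.011, 0.704, 0.711], [-1.0, -0.008, -0.007]]
wrist_force: [1.5, -0.2, -0.7]
gripper_width: 0.003
gripper_force: 0.0
```

```bash
python3 - <<'E'
from h import *
s=sense();print(s['joints'].round(1))
Rd=np.c_[[-.866,.5,0],[.5,.866,0],[0,0,-1]]
for yaw in (-30,0,45):
    y=np.radians(yaw);Rd=np.c_[[-np.cos(y),-np.sin(y),0],[-np.sin(y),np.cos(y),0],[0,0,-1]]
    go([.40,-.36,.28],Rd)
c=snap('top','top3');S=load('side0')
# key: fit from both pictures by colour
P=[]
for n,f in(('top','top3'),('side','side1')):
    c=load(f);p=c['pixels'].astype(int);m=(p[...,1]>p[...,0]+90)&(p[...,2]>p[...,0]+90)
    x0,x1,y0,y1=(370,400,185,215) if n=='top' else (395,415,195,215)
    ys,xs=np.nonzero(m[y0:y1,x0:x1]);print(n,len(xs),xs.mean()+x0 if len(xs) else 0,ys.mean()+y0 if len(ys) else 0)
    if n=='top': print(atz(c,(xs.mean()+x0,ys.mean()+y0),.055),atz(c,(xs.mean()+x0,ys.mean()+y0),.06))
E
```

```text
[ -75.6   26.9   -0.7  -74.1 -116.8   32.1]
[1.008 1.319 1.027] [ 5.03 -8.03  6.23]
[0.609 1.477 0.626] [ 5.03 -8.03  6.23]
[-0.003  1.563  0.01 ] [ 5.03 -8.03  6.23]
top 46 388.3695652173913 198.26086956521738
[ 0.53779153 -0.31344937  0.055     ] [ 0.53669705 -0.31252016  0.06      ]
side 0 0 0
```

```bash
python3 - <<'E'
from h import *
go([.42,-.36,.25],rot(45,-60))
E
```

```text
[-0.004  1.034  0.011] [ 8.03 -9.24  8.22]
```

>>> {"name": "arm_command", "arguments": {
  "deltas": [
    [0, 0.12, 0, 1, -1, 1, 1],
    [0, 0.24, 0, 2, -2, 2, 1],
    [0, 0.36, 0, 3, -4, 3, 1],
    [0, 0.48, 0, 4, -5, 4, 1],
    [0, 0.6, 0, 5, -6, 5, 1],
    [0, 0.72, 0, 6, -7, 6, 1],
    [0, 0.84, 0, 7, -8, 7, 1],
    [0, 0.96, 0, 8, -9.2, 8.2, 1]
  ]
}}

```text
time_s: 9.03
tcp_pos: [0.4236, -0.3527, 0.2491]
ee_rot: [[-0.579, -0.709, 0.403], [-0.588, 0.705, 0.396], [-0.565, -0.008, -0.825]]
wrist_force: [-0.9, 0.0, -0.7]
gripper_width: -0.001
gripper_force: 0.0
```

```bash
python3 - <<'E'
from h import *
s=sense();print(s['joints'].round(1),s['tcp_pos'].round(3))
go([.535,-.313,.13],rot(45,-60))
E
```

```text
[-43.2  17.3   0.2 -35.8 -74.7   8.8] [ 0.424 -0.353  0.249]
[-0.005  0.077  0.007] [-2.05 -5.01 15.89]
```

>>> {"name": "arm_command", "arguments": {
  "deltas": [
    [0, 0.08, 0, -0.5, -1, 3, 1],
    [0, 0.08, 0, -1, -2, 6, 1],
    [0, 0.08, 0, -1.4, -3, 9, 1],
    [0, 0.08, 0, -1.7, -4, 12, 1],
    [0, 0.08, 0, -2, -5, 15, 1],
    [0, 0.08, 0, -2, -5, 15.9, 1],
    [0, 0.08, 0, -2, -5, 15.9, 1]
  ]
}}

```text
time_s: 9.62
tcp_pos: [0.5334, -0.3103, 0.1259]
ee_rot: [[-0.61, -0.711, 0.351], [-0.615, 0.703, 0.357], [-0.501, 0.002, -0.866]]
wrist_force: [-0.5, 0.3, -1.1]
gripper_width: 0.008
gripper_force: 0.0
```

```bash
python3 - <<'E'
from h import *
s=sense();print(s['tcp_pos'].round(4))
go([.535,-.313,.085],rot(45,-60))
print((s['ee_rot'].T@[0,0,-1]).round(3))
a=snap('top','t4')['pixels'][165:235,340:430];b=snap('wrist','w4')['pixels']
cv2.imwrite('pics/t4.png',np.hstack([cv2.resize(a,(386,300),interpolation=2),cv2.resize(b,(414,300))]))
E
```

```text
[ 0.5334 -0.3103  0.1259]
[0.004 0.001 0.004] [ 2.12 -0.32  3.5 ]
[ 0.501 -0.002  0.866]
```

View pics/t4.png

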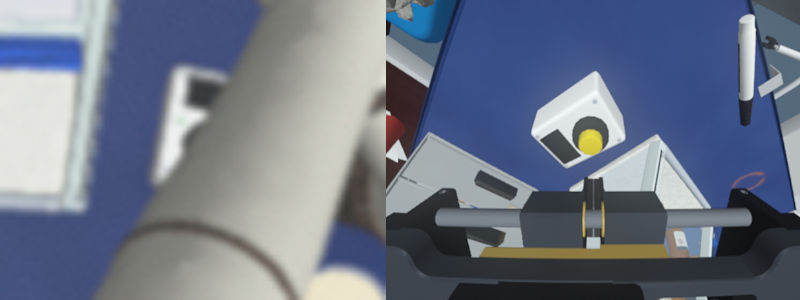

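The wrist view shows the yellow key at (591,142), in line with the closed fingertips at (594,180). I'll check its position by ray.

```bash
python3 - <<'E'
from h import *
c=load('w4');p=c['pixels'].astype(int);m=(p[...,1]>p[...,0]+90)&(p[...,2]>p[...,0]+90)
n,l,st,ce=cv2.connectedComponentsWithStats(m.astype('uint8'))
for i in range(1,n):
    if st[i,4]>60: print(st[i],ce[i],atz(c,ce[i],.055),atz(c,ce[i],.06))
t=load('top3'); print(tri([(c,ce[max(range(1,n),key=lambda i:st[i,4] if abs(ce[i][1]-189)<30 else 0)]),(t,(388.4,198.3))]))
E
```

```text
[298 173  36  33 978] [315.76687117 189.17484663] [ 0.54430048 -0.30709895  0.055     ] [ 0.54070415 -0.3105499   0.06      ]
(array([ 0.53689154, -0.31262125,  0.0635223 ]), [array([ 1.57301894, -0.62241921]), array([ 0.1660461 , -0.30618357])])
```

>>> {"name": "arm_command", "arguments": {
  "deltas": [
    [0, 0, 0, 0.5, -0.3, 1, 1],
    [0, 0, 0, 1, -0.35, 2, 1],
    [0, 0, 0, 1.5, -0.35, 2.8, 1],
    [0, 0, 0, 1.7, -0.35, 3.05, 1],
    [0, 0, 0, 1.7, -0.35, 3.05, 1]
  ]
}}

```text
time_s: 10.13
tcp_pos: [0.5349, -0.3161, 0.0924]
ee_rot: [[-0.612, -0.707, 0.355], [-0.613, 0.707, 0.352], [-0.5, -0.002, -0.866]]
wrist_force: [-0.1, -1.3, 0.0]
gripper_width: 0.005
gripper_force: 0.0
```

>>> {"name": "arm_command", "arguments": {
  "deltas": [
    [0, 0, 0, 0.15, 0, 0.26, 1],
    [0, 0, 0, 0.3, 0, 0.52, 1],
    [0, 0, 0, 0.45, 0, 0.78, 1],
    [0, 0, 0, 0.5, 0, 0.87, 1],
    [0, 0, 0, 0.5, 0, 0.87, 1]
  ]
}}

```text
time_s: 10.55
tcp_pos: [0.5362, -0.3166, 0.0845]
ee_rot: [[-0.609, -0.708, 0.357], [-0.615, 0.706, 0.351], [-0.5, -0.006, -0.866]]
wrist_force: [-1.3, -0.8, 4.1]
gripper_width: 0.009
gripper_force: 1.8
```

>>> {"name": "arm_command", "arguments": {
  "deltas": [
    [0, 0, 0, 0.1, 0, 0.17, 1],
    [0, 0, 0, 0.2, 0, 0.35, 1],
    [0, 0, 0, 0.2, 0, 0.35, 1],
    [0, 0, 0, 0.2, 0, 0.35, 1]
  ]
}}

```text
time_s: 10.88
tcp_pos: [0.5364, -0.3166, 0.0821]
ee_rot: [[-0.608, -0.709, 0.358], [-0.616, 0.705, 0.351], [-0.501, -0.007, -0.865]]
wrist_force: [-3.5, -0.5, 10.8]
gripper_width: -0.001
gripper_force: 5.4
```

>>> {"name": "arm_command", "arguments": {
  "deltas": [
    [0, 0, 0, 0.07, 0, 0.13, 1],
    [0, 0, 0, 0.15, 0, 0.26, 1],
    [0, 0, 0, 0.15, 0, 0.26, 1],
    [0, 0, 0, 0.15, 0, 0.26, 1]
  ]
}}

```text
time_s: 11.22
tcp_pos: [0.5364, -0.3167, 0.0817]
ee_rot: [[-0.606, -0.71, 0.359], [-0.617, 0.704, 0.351], [-0.502, -0.008, -0.865]]
wrist_force: [-7.8, 1.4, 20.9]
gripper_width: 0.001
gripper_force: 10.5
```

It has reached a hard stop. I'll release in small steps and read force against height to see whether the key travelled its full 6 mm.

>>> {"name": "arm_command", "arguments": {
  "deltas": [
    [0, 0, 0, -0.3, 0, -0.52, 1],
    [0, 0, 0, -0.3, 0, -0.52, 1],
    [0, 0, 0, -0.3, 0, -0.52, 1]
  ]
}}

```text
time_s: 11.47
tcp_pos: [0.5364, -0.3165, 0.0838]
ee_rot: [[-0.609, -0.708, 0.358], [-0.615, 0.706, 0.35], [-0.501, -0.007, -0.866]]
wrist_force: [-0.9, -0.7, 3.4]
gripper_width: 0.006
gripper_force: 2.0
```

>>> {"name": "arm_command", "arguments": {
  "deltas": [
    [0, 0, 0, -0.1, 0, -0.17, 1],
    [0, 0, 0, -0.1, 0, -0.17, 1]
  ]
}}

```text
time_s: 11.63
tcp_pos: [0.5364, -0.3165, 0.0852]
ee_rot: [[-0.609, -0.708, 0.357], [-0.615, 0.706, 0.351], [-0.5, -0.006, -0.866]]
wrist_force: [-0.1, -0.6, 3.1]
gripper_width: 0.004
gripper_force: 1.7
```

>>> {"name": "arm_command", "arguments": {
  "deltas": [
    [0, 0, 0, -0.1, 0, -0.17, 1],
    [0, 0, 0, -0.1, 0, -0.17, 1]
  ]
}}

```text
time_s: 11.8
tcp_pos: [0.5363, -0.3164, 0.0869]
ee_rot: [[-0.61, -0.708, 0.357], [-0.615, 0.706, 0.351], [-0.5, -0.005, -0.866]]
wrist_force: [0.1, -1.8, 1.3]
gripper_width: 0.005
gripper_force: 1.2
```

>>> {"name": "arm_command", "arguments": {
  "deltas": [
    [0, 0, 0, -0.1, 0, -0.17, 1],
    [0, 0, 0, -0.1, 0, -0.17, 1]
  ]
}}

```text
time_s: 11.97
tcp_pos: [0.536, -0.3159, 0.0887]
ee_rot: [[-0.61, -0.708, 0.356], [-0.615, 0.706, 0.352], [-0.5, -0.004, -0.866]]
wrist_force: [0.5, -1.3, 0.9]
gripper_width: 0.005
gripper_force: 0.7
```

>>> {"name": "arm_command", "arguments": {
  "deltas": [
    [0, 0, 0, -0.1, 0, -0.17, 1],
    [0, 0, 0, -0.1, 0, -0.17, 1]
  ]
}}

```text
time_s: 12.13
tcp_pos: [0.5355, -0.3154, 0.0904]
ee_rot: [[-0.61, -0.708, 0.355], [-0.614, 0.706, 0.353], [-0.5, -0.003, -0.866]]
wrist_force: [0.0, 0.2, -0.6]
gripper_width: 0.004
gripper_force: 0.0
```

The spring reaction runs over roughly 6–7 mm, from about z = 0.089 to the hard stop at 0.082, so the key was fully pressed. Now I'll back away.

>>> {"name": "arm_command", "arguments": {
  "deltas": [
    [0, 0, 0, -0.7, 0, -1.2, 1],
    [0, 0, 0, -2, 0, -3.5, 1],
    [0, 0, 0, -3.5, 0, -6, 1],
    [0, 0, 0, -5, 1, -9, 1],
    [0, 0, 0, -5, 2, -12, 1],
    [0, 0, 0, -5, 2, -14, 1],
    [0, 0, 0, -5, 2, -14, 1],
    [0, 0, 0, -5, 2, -14, 1]
  ]
}}

```text
time_s: 12.8
tcp_pos: [0.5024, -0.3205, 0.2389]
ee_rot: [[-0.609, -0.708, 0.359], [-0.615, 0.707, 0.35], [-0.501, -0.008, -0.865]]
wrist_force: [0.8, -0.3, -0.4]
gripper_width: 0.01
gripper_force: 0.0
```

```bash
python3 m.py; python3 - <<'E'
from h import *
s=sense();print(s['tcp_pos'],np.abs(s['joint_velocities']).max(),s['time_s'])
a,b=load('top0')['pixels'].astype(int),load('topL')['pixels'].astype(int)
d=(np.abs(a-b).max(2)>60)
n,l,st,ce=cv2.connectedComponentsWithStats(d.astype('uint8'));print([x.tolist() for x in st[1:] if x[4]>25])
E
```

```text
[ 0.5024 -0.3205  0.2389] [ 0.8 -0.3 -0.4]
side red [([15.6, 22.6], 18)] green [([9.6, 23.6], 33)] off 270 120
top red [([13.5, 9.9], 16)] green [([7.3, 9.7], 14)] off 270 145
[array([0.62871834, 0.04256088, 0.28449802]), array([0.62975794, 0.06093672, 0.28361967])] remain -0.0007498560984771184
[ 0.50210196 -0.31967893  0.23609905] 1.2027155715522753 12.9
[[405, 138, 27, 25, 276], [354, 141, 144, 166, 7584], [282, 171, 78, 11, 637], [287, 189, 70, 11, 579], [388, 192, 12, 19, 106], [367, 219, 239, 181, 14802], [361, 244, 17, 8, 75], [251, 263, 73, 83, 2815], [327, 276, 63, 46, 903], [303, 305, 63, 75, 787], [487, 314, 6, 15, 29], [258, 327, 13, 8, 54], [365, 326, 11, 5, 30], [246, 337, 24, 27, 284], [326, 336, 9, 24, 45], [289, 339, 9, 6, 33], [306, 340, 15, 15, 119], [322, 359, 10, 15, 103], [296, 396, 10, 4, 27]]
```

```bash
python3 -c "
from station import finish_job; print(finish_job())"
```

```text
the job is handed in; nothing more can be done
None
```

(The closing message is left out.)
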